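# Load a test coupon under the holder's spring clip

## Robot

A 6-joint arm with a two-finger parallel gripper is mounted at the origin on a cart in front of the work surface, level with it; the furniture and walls round the work are solid. World frame = base frame: x ahead of the robot, y to its left, z up, the work surface at z = 0. Lengths are in m, angles in rad, forces in N, time in s.
With the tool pointing down it reaches from about 0.35 to 0.975 m from the base axis. Payload 4.9 kg.
Tool frame: the origin (TCP) lies midway between the tips of the shut fingers; the grasp point (between the pads) lies 19 mm behind it; z points along the fingers, y is the direction in which the jaws open and shut (so a half turn about z gives the same grasp; the last joint's range is limited). The gripper opens to 85 mm and grips with 20 to 120 N. Pads are 22 mm wide; open, the fingers measure 114 mm over their backs; the gripper's body (76 mm by 85 mm) begins 54 mm behind the grasp point. The pads swing forward as they close: fully open they stand 13 mm farther back than shut.
Start: joints at [1.172, 0.053, 1.613, -0, 1.476, -0.119], TCP at [0.173, 0.601, 0.231] pointing down, gripper open.
Joint ranges: [-3.01, 3.01], [-1.01, 2.22], [0.06, 2.58], [-1.02, 4.17], [0.09, 2.62], [-3.14, 3.14]. Speed limits (rad/s): [2.57, 2.57, 3.14, 3.14, 3.14, 3.14].

## Interface

Orientations are given as a unit quaternion [w, x, y, z].
In Python, from plant import state, grab_frame, camera_info, job_done, cut_out gives the robot as it stands.
- The arm moves only by the tool step_arm, never from a script. Its argument "moves" is a list of rows, each a list of 7 numbers: the shift along the tool's x, y, z in m, then the turn, a rotation vector about the tool's x, y, z in rad, then the finger opening in m, from 0 to 0.0854. A call has 1 to 8 rows; each row shifts and turns the commanded pose from where the row before left it, along the tool's axes as they then stand; what a row does not reach is not made up. A row lasts 1/10 s, in which the tool goes at most 50 mm and 8.59 degrees, less where a joint would pass 70% of its speed; a pose out of reach is approached as far as the arm can. A call is refused whole if a number of a shift passes 0.05 or a number of a turn 0.15, either way. A call with a gripper value outside its range is refused whole. The fingers move at their own pace and stop on an object; the grip force is fixed at half the most. Time passes only in rows, so rows that do not move let the fingers close. It gives the time, the measured TCP pose, the force and the opening at its end, in the units of the state.
- state(): the state, without advancing time (a new reading comes with each control period).
- grab_frame(name): name is "side" or "top" or "wrist"; returns (picture, depth): 400x640x3 uint8, red, green, blue; 400x640 float32, m along the optical axis (not along the pixel's ray), 0 where there is no reading.
- camera_info(name): a dict with "intrinsics" (3x3 intrinsics, pixels), "world_from_camera" (4x4, takes a point from camera to world coordinates). Camera axes: x right, y down, z forward; pixel columns grow to the right and rows downward; lengths in m; the calibration is good to about 2 mm. A picture is of the moment at which its call begins: read the wrist's pose just before it. camera_info takes no time and is no camera call; for the wrist camera it gives the pose at the moment of the call.
- job_done(): hands the job in, once; it reports no verdict.
Trained networks look in the newest picture that a camera, given by its name, has taken for a name from the list of things; names that differ only in an ending like _2 or _b are one class to them, and where a whole thing is asked for, a point or a joint stands for the part that bears it (a point fixed in the world has none). Each returns a list of dicts, best first, with "conf" (0 to 1); they miss things now and then, are a little off and sometimes report something else, mostly with a low value. They report only what shows in the picture. A call takes as long as a camera call. They do not tell look-alikes from the thing itself.
- cut_out(camera, query): "mask" (400x640 bool, what is visible of it) and "point" ([column, row] in pixels, amid what is visible of it).
The state is a dict: "time": time; "joint_pos": joint angles; "joint_vel": joint speeds; "joint_efforts": joint torques, N m; "tool_pos": TCP position; "tool_rot": TCP orientation; "contact_force": force on the tool from outside, world axes, zero at the start; "ft_torque": the same for the moment, N m; "gripper_width": opening from 0.0 (shut) to 1.0 (fully open).
Only numpy, scipy, OpenCV 4.12 (cv2) and the standard library are available. Lean on these libraries where they do the work, as an engineer would, in place of code of your own. Each camera call takes 0.05 s, during which the arm holds its last target.

## Task

Load the flat steel coupon into the clip holder: press the clip's thumb bar down with one fingertip and keep it down so that the tongue stays lifted, while the other fingertip gently pushes the coupon along its channel, beneath the tongue, until it is fully home against the two stop pins. Then let the bar come up so that the tongue clamps the coupon, and take the hand away. Only press and push with the fingers: do not pinch or lift the coupon, and leave the other things on the tables where they are.

Things in the scene. Friction and masses are not known exactly. Their poses are not given: they have to be found in the camera images.
- holder: Clip holder, fixed: dark steel bed 170 (x) x 127 mm (y) with a straight channel along x. Origin under it at table level. +x: along the channel to the stop pins, away from the robot (turned up to 0.45 rad); +y: toward the thumb bar. Bed top 18 mm above the origin. Hinge pin of the clip along x at y = 14 mm, bearing ears at x = -80 and 58 mm, up to 33 mm above the table.
- seat (a point): Point on the bed under the centre of the seated coupon: holder x = 30, y = -22, z = 18 mm. Two stop pins (8 mm thick, 13 mm high) touch the seated coupon's front end 25 mm beyond it. Channel 43 mm wide between fences 5 mm high, straight from holder x = 2 to 54 mm, flared out from x = 2 back to -23 mm; behind that the bed is open and flat to x = -91 mm.
- coupon: The flat part: steel plate 50 mm long (x) by 40 mm wide (y) by 8 mm thick (z) with two round 8 mm holes, about 0.1 kg, loose. Origin at the centre of its underside. It lies flat on the bed with its front end in the channel, 10 to 24 mm short of the tongue (its centre at holder x = -17 to -3 mm).
- clip (a joint): Angle of the spring clip on its pin (rad). 0: nose 2 mm above the empty bed, blocking the coupon. Grows as the bar is pressed; above 0.30 the tongue clears the coupon; about 0.25 when it rests on the seated coupon. Middle of the bar's top is above the bed by 18 mm at 0, 10 mm at 0.26, 6 mm at 0.39, 4 mm at 0.45, 2.5 mm at 0.50; hard stop 0.60. Spring: 3 to 13 N at the bar.
- thumb_bar (a point): Middle of the top of the clip's thumb bar: ribbed steel strip 124 mm long (holder x = -73 to 51 mm) and 22 mm wide, centred on holder y = 44 mm, bent up so that it lies level when pressed to 0.40 rad. It may be pressed anywhere along its length, and a fingertip can slide along it; the bed is stepped down beneath it.
- tongue_nose (a point): Lower edge of the nose of the clip's tongue, 18 mm long (holder x = 32 to 50 mm) and 4 mm thick, at holder y = -9 mm, above the thumb-bar side of the channel.
- loupe: Bystander: black eye loupe, 33 mm across, 31 mm high, standing on the table to the right of the holder. Origin at the centre of its underside.
- tweezers: Bystander: steel tweezers, 123 mm long, 13 mm high, lying to the left of the holder, roughly along it. Origin at the centre of their underside.
- caliper: Bystander: vernier caliper, 262 mm long, lying right of the work. Origin at the centre of its underside.
- note_pad: Bystander: pocket note pad 103 x 68 x 10 mm, on the left-hand table. Origin at the centre of its underside.
- weight_200: Bystander: brass weight with a knob, 28 mm across, 46 mm high, standing behind the holder. Origin at the centre of its underside.
- nippers: Bystander: side cutters, 144 mm long, lying on the left-hand table. Origin at the centre of their underside.
Mind the look-alikes: they are no part of the job. Several things have the shape of the coupon; the one meant has the colours described above.

How it is judged:
On the way, in this order (a step that is already met when the one before it is completed fails the run):
1. a finger presses the thumb bar and the tongue is lifted clear, the coupon not yet beneath it (value of joint clip above 0.3 rad and contact force between the fingers and clip above 1 N and x of coupon in the frame of holder below 0.006 m), for 0.1 s.
2. the coupon is home against the stop pins, pushed there with the bar still held down (value of joint clip above 0.3 rad and contact force between the fingers and clip above 1 N and x of coupon in the frame of holder above 0.027 m), for 0.1 s.
At the end, for the whole second after the job is handed in: The coupon lies flat in the channel, at rest, within 3 mm of the stop pins and straight within 0.08 rad; the released clip's tongue presses on it (clip angle 0.20 to 0.32 rad, over 1.5 N) (x of coupon in the frame of holder between 0.027 and 0.033 m and y of coupon in the frame of holder between -0.0255 and -0.0185 m and z of coupon in the frame of holder between 0.0155 and 0.0205 m and angle between the x axis of coupon and the x axis of holder, either way round below 0.08 rad and angle between coupon's own z axis and vertical below 0.08 rad and value of joint clip between 0.2 and 0.32 rad and contact force between clip and coupon above 1.5 N and linear speed of coupon below 0.01 m/s); the robot touches nothing.
It fails at once if the coupon is lifted 5 mm or more off the bed, or tipped (z of coupon in the frame of holder above 0.023 m or angle between coupon's own z axis and vertical above 0.3 rad).
It fails at once if the coupon is pinched or forced: the fingers press on it with over 35 N (contact force between the fingers and coupon above 35 N).
It fails at once if a bystander is moved by more than 20 mm (distance of any of loupe, tweezers, caliper, note_pad, weight_200, nippers from where it was at the start of the episode above 0.02 m).
It also fails if it takes over 48 s, if anything falls off the work surface, if the arm or the gripper's body presses on something with over 40 N, if the wrist force passes 120 N, or if a joint passes its speed limit or range.

## Working session

There is one attempt and no reset: what is moved stays moved. The work goes in short steps, Python scripts to look and compute and a tool call to move; the robot and the scene stay as the last step left them, time stands still between calls to the robot, and variables do not carry over. Pictures are saved under pics/ and viewed, and the job is handed in when it is done.

Besides the shell and the picture viewer there is one more tool, called by a JSON object that holds its "fn" and its "kwargs". step_arm: Moves the arm, as the interface text tells. Its arguments: {"type":"object","properties":{"moves":{"type":"array"}},"required":["moves"]}

```bash
ls; mkdir -p pics; python3 - <<'E'
from plant import *
import cv2,numpy as np
print(state())
for n in ["side","top","wrist"]:
    im,d=grab_frame(n); cv2.imwrite(f"pics/{n}0.png",im[:,:,::-1]); np.savez(f"pics/{n}0.npz",im=im,d=d,K=camera_info(n)["intrinsics"],T=camera_info(n)["world_from_camera"])
    print(n,camera_info(n))
E
```

```text
pics
{'time': 0.0, 'joint_pos': array([ 1.17200359e+00,  5.33432470e-02,  1.61431636e+00,  4.27321810e-09,
        1.47600738e+00, -1.18981019e-01]), 'joint_vel': array([-1.80728747e-05,  1.67326995e-03, -6.05787609e-04,  9.45831002e-04,
       -1.89650521e-04,  9.25207561e-04]), 'joint_efforts': array([-8.61893859e-04, -3.93669641e+01, -3.70189011e+01, -1.03539110e-04,
        7.03986967e-03, -1.42565443e-05]), 'tool_pos': array([0.1723492 , 0.60010656, 0.23005811]), 'tool_rot': array([-2.65522436e-04,  1.39449817e-01,  9.90228596e-01, -1.00260635e-03]), 'contact_force': array([ 0.1546963 , -0.27899006, -0.06051964]), 'ft_torque': array([-0.01960081,  0.01335473,  0.00584326]), 'gripper_width': 1.0019757085573522}
side {'intrinsics': array([[450.1696015 ,   0.        , 327.03720311],
       [  0.        , 450.1696015 , 194.33897176],
       [  0.        ,   0.        ,   1.        ]]), 'world_from_camera': array([[ 0.88956057, -0.25434548,  0.37946063, -0.11790203],
       [-0.45671657, -0.47774015,  0.75044941, -1.37790132],
       [-0.00958984, -0.84087616, -0.5411426 ,  0.9877724
[... 250 characters left out ...]
om_camera': array([[-0.02897551, -0.99817474,  0.05298689,  0.43673242],
       [-0.99954415,  0.02938346,  0.00693608, -0.09354807],
       [-0.00848036, -0.05276176, -0.99857112,  1.69703255],
       [ 0.        ,  0.        ,  0.        ,  1.        ]])}
wrist {'intrinsics': array([[331.93280494,   0.        , 319.83593905],
       [  0.        , 331.93280494, 201.43994855],
       [  0.        ,   0.        ,   1.        ]]), 'world_from_camera': array([[ 0.27635037,  0.92827309,  0.24887657,  0.10977069],
       [ 0.96105456, -0.26634413, -0.07372206,  0.61861986],
       [-0.00214739,  0.25955708, -0.96572538,  0.37270906],
       [ 0.        ,  0.        ,  0.        ,  1.        ]])}
```

View pics/top0.png

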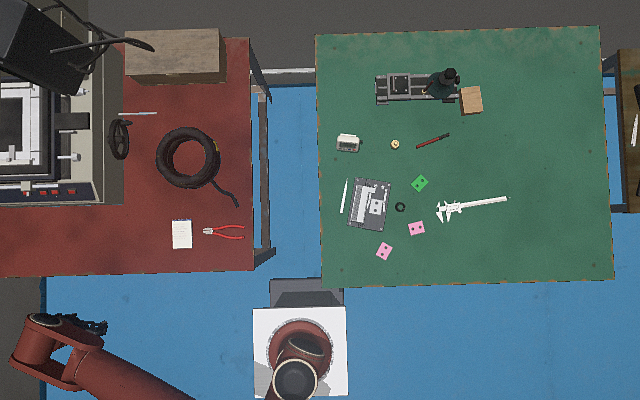

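View pics/side0.png

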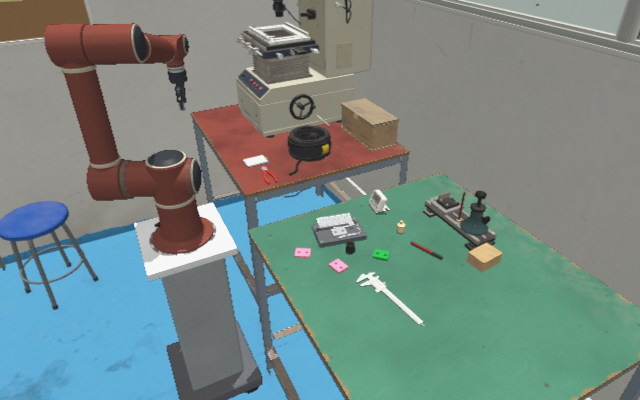

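View pics/wrist0.png

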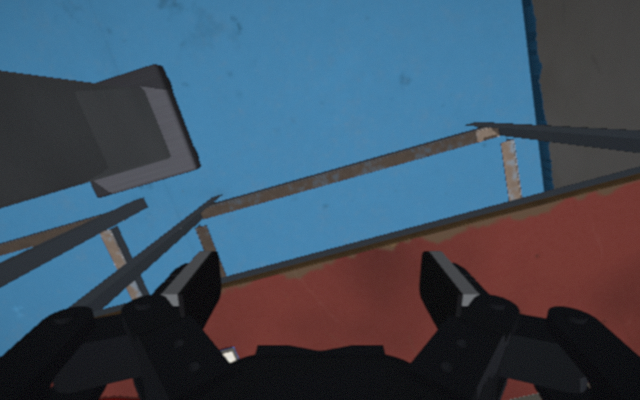

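```bash
cat > h.py <<'E'
import numpy as np,cv2
def ld(n):
    z=np.load(f"pics/{n}.npz"); return z['im'],z['d'],z['K'],z['T']
def onz(K,T,u,v,z):
    r=T[:3,:3]@np.array([(u-K[0,2])/K[0,0],(v-K[1,2])/K[1,1],1]); t=(z-T[2,3])/r[2]
    return T[:3,3]+t*r
def proj(K,T,P):
    P=np.atleast_2d(P); c=(P-T[:3,3])@T[:3,:3]; return np.c_[c[:,0]/c[:,2]*K[0,0]+K[0,2],c[:,1]/c[:,2]*K[1,1]+K[1,2]]
E
python3 - <<'E'
from h import *
im,d,K,T=ld("top0")
c=im[165:265,325:435]; cv2.imwrite("pics/topc.png",cv2.resize(c,None,fx=7,fy=6,interpolation=cv2.INTER_CUBIC)[:,:,::-1])
for u,v in [(358,178),(391,182),(386,231),(348,227),(344,195),(400,207),(395,144)]: print(u,v,onz(K,T,u,v,0.018),d[v,u])
im,d,K,T=ld("side0")
c=im[200:260,300:370]; cv2.imwrite("pics/sidec.png",cv2.resize(c,None,fx=10,fy=10,interpolation=cv2.INTER_CUBIC)[:,:,::-1])
E
```

```text
358 178 [ 0.58558585 -0.21887592  0.018     ] 1.6904194
391 182 [ 0.56850893 -0.33117609  0.018     ] 1.694607
386 231 [ 0.40188276 -0.30804489  0.018     ] 1.6920149
348 227 [ 0.41919763 -0.1792845   0.018     ] 1.6952342
344 195 [ 0.52872707 -0.16913147  0.018     ] 1.6903577
400 207 [ 0.48212956 -0.35868084  0.018     ] 1.6965894
395 144 [ 0.69890985 -0.34970003  0.018     ] 1.6662779
```

View pics/topc.png

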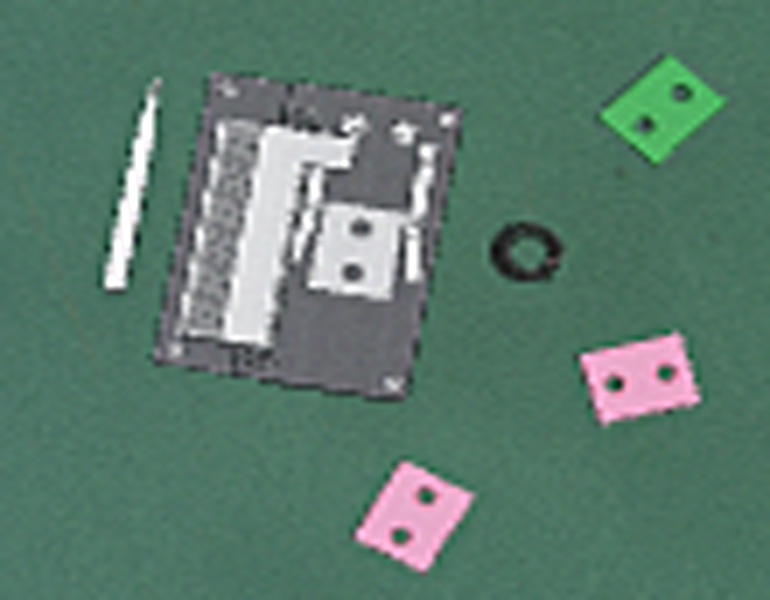

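View pics/sidec.png

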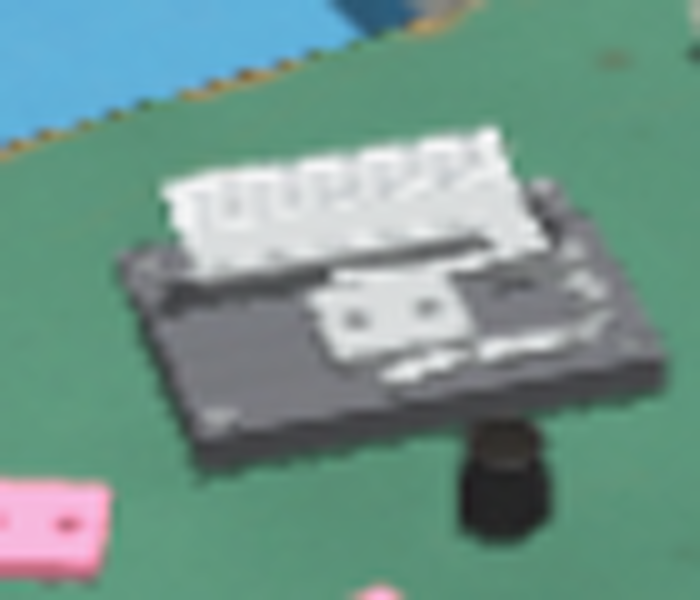

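```bash
cat >> h.py <<'E'
from scipy.spatial.transform import Rotation as R
def rows(p0,q0,way,q1,dt_max=.045,dr=.14):
    pass
E
python3 - <<'E'
from h import *
im,d,K,T=ld("top0")
c=[(211,73),(462,107),(405,398),(155,358)]
P=np.array([onz(K,T,325+(a+.5)/7-.5,165+(b+.5)/6-.5,.018) for a,b in c]); print(P)
cen=P.mean(0); ex=(P[0]+P[1]-P[2]-P[3])/2; ey=(P[0]+P[3]-P[1]-P[2])/2
print(cen,np.linalg.norm(ex),np.linalg.norm(ey),np.arctan2(ex[1],ex[0]),np.arctan2(-ey[0],ey[1]))
yaw=np.arctan2(ex[1],ex[0])
# holder coords of features relative to bed centre
hx=np.array([np.cos(yaw),np.sin(yaw)]);hy=np.array([-hx[1],hx[0]])
for nm,a,b,z in [("pin1",355,122,.031),("pin2",403,132,.031),("noseend",350,158,.025),("couponfront L",322,205,.026),("front R",412,212,.026),("rearL",308,287,.026),("rearR",390,298,.026)]:
    p=onz(K,T,325+(a+.5)/7-.5,165+(b+.5)/6-.5,z)-cen; print(nm,p[:2]@hx,p[:2]@hy)
# path
p0=np.array([.1723,.6001,.2301]); th0=np.arctan2(p0[1],p0[0]); r0=np.hypot(*p0[:2])
tgt=cen[:2]+hx*(-.03); th1=np.arctan2(tgt[1],tgt[0]); r1=np.hypot(*tgt); print("tgt",tgt)
N=23; y0=2.862; y1=yaw  # decreasing
s=np.linspace(0,1,N+1)
p=p0;
for i in range(N):
    a,b=s[i],s[i+1]
    f=lambda s:np.array([(r0+(r1-r0)*s)*np.cos(th0+(th1-th0)*s),(r0+(r1-r0)*s)*np.sin(th0+(th1-th0)*s),.2301])
    D=f(b)-f(a); w=y0+(y1-y0)*a
    tx=np.array([np.cos(w),np.sin(w)]);ty=np.array([np.sin(w),-np.cos(w)])
    print(i,np.round([D[:2]@tx,D[:2]@ty],3),-(y1-y0)/N)
E
```

```text
[[ 0.59021338 -0.20777838  0.018     ]
 [ 0.56712389 -0.32966009  0.018     ]
 [ 0.40251557 -0.29591961  0.018     ]
 [ 0.42867312 -0.17520767  0.018     ]]
[ 0.49713149 -0.25214144  0.018     ] 0.16641069442338094 0.12377090969865538 -0.2005818829264829 -0.2002805967998929
pin1 0.06547173852461566 -0.01075594379230926
pin2 0.06383348072727511 -0.034595209774482
noseend 0.04542250418225566 -0.012291375235990614
couponfront L 0.0167114810208341 -0.0032099493994945704
front R 0.020233412754339524 -0.04688099752372992
rearL -0.030251457549738313 -0.0042015692921226365
rearR -0.029609711707519675 -0.04436389463016779
tgt [ 0.46773297 -0.24616425]
0 [-0.048 -0.006] 0.13315573404028186
1 [-0.048 -0.003] 0.13315573404028186
2 [-0.048 -0.001] 0.13315573404028186
3 [-0.047  0.002] 0.13315573404028186
4 [-0.047  0.005] 0.13315573404028186
5 [-0.046  0.007] 0.13315573404028186
6 [-0.045  0.01 ] 0.13315573404028186
7 [-0.044  0.012] 0.13315573404028186
8 [-0.043  0.014] 0.13315573404028186
9 [-0.042  0.017] 0.13315573404028186
10 [-0.041  0.019] 0.13315573404028186
11 [-0.04   0.021] 0.13315573404028186
12 [-0.038  0.023] 0.13315573404028186
13 [-0.036  0.025] 0.13315573404028186
14 [-0.035  0.026] 0.13315573404028186
15 [-0.033  0.028] 0.13315573404028186
16 [-0.031  0.03 ] 0.13315573404028186
17 [-0.029  0.031] 0.13315573404028186
18 [-0.027  0.032] 0.13315573404028186
19 [-0.025  0.034] 0.13315573404028186
20 [-0.023  0.035] 0.13315573404028186
21 [-0.021  0.036] 0.13315573404028186
22 [-0.019  0.037] 0.13315573404028186
```

{"fn": "step_arm", "kwargs": {"moves": [[-0.048,-0.006,0,0,0,0.133,0.052],[-0.048,-0.003,0,0,0,0.133,0.052],[-0.048,-0.001,0,0,0,0.133,0.052],[-0.047,0.002,0,0,0,0.133,0.052],[-0.047,0.005,0,0,0,0.133,0.052],[-0.046,0.007,0,0,0,0.133,0.052],[-0.045,0.01,0,0,0,0.133,0.052],[-0.044,0.012,0,0,0,0.133,0.052]]}}

```text
time: 0.95
tool_pos: [0.4647, 0.3686, 0.2309]
tool_rot: [-0.0, 0.625, 0.781, -0.0]
contact_force: [0.1, 0.6, -0.3]
gripper_width: 0.608
```

{"fn": "step_arm", "kwargs": {"moves": [[-0.043,0.014,0,0,0,0.133,0.052],[-0.042,0.017,0,0,0,0.133,0.052],[-0.041,0.019,0,0,0,0.133,0.052],[-0.04,0.021,0,0,0,0.133,0.052],[-0.038,0.023,0,0,0,0.133,0.052],[-0.036,0.025,0,0,0,0.133,0.052],[-0.035,0.026,0,0,0,0.133,0.052],[-0.033,0.028,0,0,0,0.133,0.052]]}}

```text
time: 1.75
tool_pos: [0.5597, 0.0316, 0.2309]
tool_rot: [-0.0, 0.934, 0.356, -0.0]
contact_force: [1.4, 1.0, -0.2]
gripper_width: 0.612
```

{"fn": "step_arm", "kwargs": {"moves": [[-0.031,0.03,0,0,0,0.133,0.052],[-0.029,0.031,0,0,0,0.133,0.052],[-0.027,0.032,0,0,0,0.133,0.052],[-0.025,0.034,0,0,0,0.133,0.052],[-0.023,0.035,0,0,0,0.133,0.052],[-0.021,0.036,0,0,0,0.133,0.052],[-0.019,0.037,0,0,0,0.133,0.052],[0,0,0,0,0,0,0.052]]}}

```text
time: 2.55
tool_pos: [0.4709, -0.248, 0.2309]
tool_rot: [0.001, 0.995, -0.102, -0.001]
contact_force: [0.7, 0.1, -0.4]
gripper_width: 0.608
```

```bash
cat > snap.py <<'E'
import sys
from plant import *
import cv2,numpy as np
tag=sys.argv[1]
for n in sys.argv[2:]:
    i=camera_info(n); s=state(); im,d=grab_frame(n)
    cv2.imwrite(f"pics/{n}{tag}.png",im[:,:,::-1]); np.savez(f"pics/{n}{tag}.npz",im=im,d=d,K=i["intrinsics"],T=i["world_from_camera"],p=s['tool_pos'],q=s['tool_rot'])
    print(n,s['tool_pos'],s['tool_rot'],s['contact_force'],s['gripper_width'],i["world_from_camera"][:3,3])
E
python3 snap.py 1 wrist
```

```text
wrist [ 0.47093417 -0.2479697   0.23093121] [ 5.08084960e-04  9.94778686e-01 -1.02052792e-01 -5.78320858e-04] [ 0.69885811  0.14112824 -0.37726844] 0.6076681098776573 [ 0.53503333 -0.26093981  0.37324722]
```

View pics/wrist1.png

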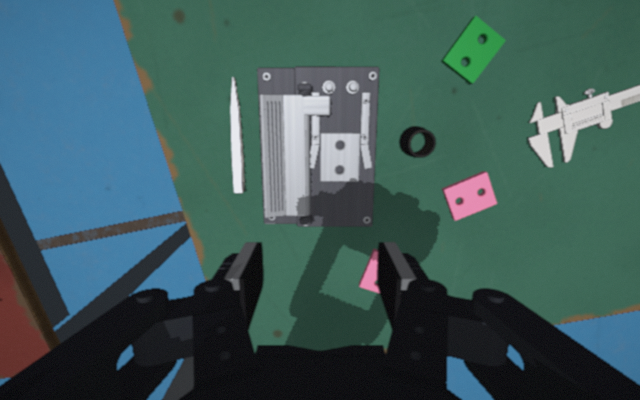

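```bash
python3 - <<'E'
from h import *
im,d,K,T=ld("wrist1")
c=im[55:240,245:395]; cv2.imwrite("pics/wc1.png",cv2.resize(c,None,fx=4,fy=3.2,interpolation=cv2.INTER_CUBIC)[:,:,::-1])
z=np.load("pics/wrist1.npz");p=z['p'];q=z['q'];Rt=R.from_quat([q[1],q[2],q[3],q[0]]).as_matrix()
# fingers in tool frame
v,u=np.mgrid[230:400,180:460]; D=d[230:400,180:460]
pc=np.stack([(u-K[0,2])/K[0,0]*D,(v-K[1,2])/K[1,1]*D,D],-1).reshape(-1,3); pc=pc[(pc[:,2]>0.05)&(pc[:,2]<.2)]
w=pc@T[:3,:3].T+T[:3,3]; t=(w-p)@Rt
for s in (-1,1):
    m=t[(np.sign(t[:,1])==s)&(t[:,2]>-.03)]; print(s,len(m),m.min(0),m.max(0)); 
    for zz in np.arange(-.03,.012,.004):
        k=m[(m[:,2]>=zz)&(m[:,2]<zz+.004)]
        if len(k): print(round(zz,3),len(k),k.min(0).round(4),k.max(0).round(4))
E
```

```text
-1 1265 [-0.01130369 -0.04008998 -0.02995125] [ 0.01214823 -0.0259335  -0.00266653]
-0.03 256 [-0.0113 -0.0399 -0.03  ] [ 0.0118 -0.026  -0.026 ]
-0.026 247 [-0.0106 -0.0399 -0.026 ] [ 0.0117 -0.026  -0.022 ]
-0.022 208 [-0.0108 -0.0401 -0.022 ] [ 0.0121 -0.0259 -0.018 ]
-0.018 215 [-0.0108 -0.0397 -0.0179] [ 0.0119 -0.026  -0.014 ]
-0.014 166 [-0.0106 -0.0394 -0.0139] [ 0.0116 -0.026  -0.01  ]
-0.01 129 [-0.011  -0.0358 -0.01  ] [ 0.0115 -0.0259 -0.006 ]
-0.006 44 [-0.0086 -0.0265 -0.0058] [ 0.0095 -0.0261 -0.0027]
1 1261 [-0.0109463   0.0254487  -0.02999168] [ 0.01192674  0.03941498 -0.00326335]
-0.03 257 [-0.0105  0.0255 -0.03  ] [ 0.0116  0.0391 -0.026 ]
-0.026 241 [-0.0109  0.0255 -0.026 ] [ 0.0119  0.0394 -0.022 ]
-0.022 217 [-0.0108  0.0255 -0.022 ] [ 0.0117  0.0393 -0.018 ]
-0.018 207 [-0.0106  0.0255 -0.018 ] [ 0.0117  0.0394 -0.014 ]
-0.014 173 [-0.0106  0.0254 -0.014 ] [ 0.0116  0.039  -0.01  ]
-0.01 127 [-0.0108  0.0255 -0.01  ] [ 0.0115  0.0376 -0.006 ]
-0.006 39 [-0.0085  0.0256 -0.0059] [ 0.0091  0.026  -0.0033]
```

View pics/wc1.png

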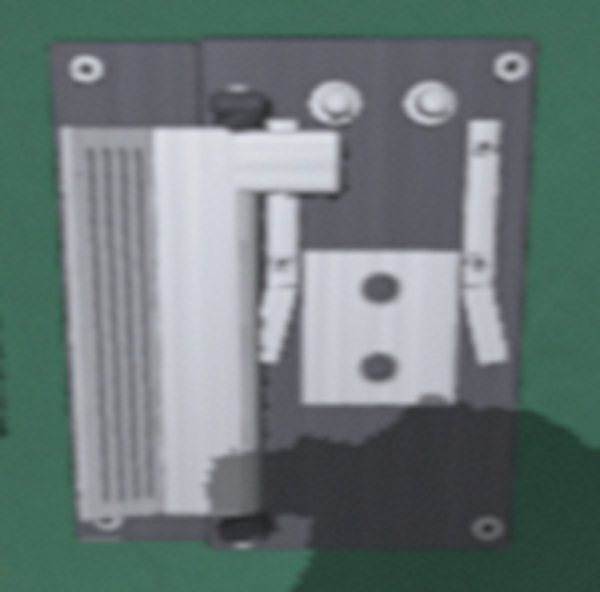

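```bash
python3 - <<'E'
from h import *
im,d,K,T=ld("wrist1")
f=lambda a,b,z:onz(K,T,245+(a+.5)/4-.5,55+(b+.5)/3.2-.5,z)
# screws: front-right (512,66), rear right (487,528)
obs=[("cornFR",535,38,.018,79,-63.5),("cornRR",517,548,.018,-91,-63.5),("pinL",335,103,.031,59,None),("pinR",432,103,.031,59,None)]
P=[f(*o[1:4]) for o in obs]
for o,p in zip(obs,P): print(o[0],p)
e=P[0]-P[1]; print("len",np.linalg.norm(e),"yaw",np.arctan2(e[1],e[0]))
mid=(P[0]+P[1])/2; yaw=np.arctan2(e[1],e[0]); hx=np.array([np.cos(yaw),np.sin(yaw)]);hy=np.array([-hx[1],hx[0]])
org=mid[:2]+hx*.006+hy*.0635; print("org",org)
for nm,a,b,z in [("pinL",335,103,.031),("pinR",432,103,.031),("nose tip rear",340,192,.024),("nose tip front",340,132,.024),("cFL",302,252,.026),("cFR",457,252,.026),("cRL",302,403,.026),("cRR",457,405,.026),("barFL",60,128,.036),("barRL",80,517,.036),("fenceR",500,121,.023),("fenceL",270,121,.023),("earF",240,105,.033),("earR",245,525,.033)]:
    p=f(a,b,z)[:2]-org; print(nm,(p@hx*1000).round(1),(p@hy*1000).round(1))
# depth checks
for (a,b) in [(385,335),(380,225),(110,330),(200,300),(300,160)]:
    u=int(245+a/4);v=int(55+b/3.2);D=d[v,u];P3=T[:3,:3]@np.array([(u-K[0,2])/K[0,0]*D,(v-K[1,2])/K[1,1]*D,D])+T[:3,3];q=P3[:2]-org;print(P3,q@hx,q@hy)
E
```

```text
cornFR [ 0.56666361 -0.32790761  0.018     ]
cornRR [ 0.4014372  -0.29624467  0.018     ]
pinL [ 0.55711099 -0.27466374  0.031     ]
pinR [ 0.55229756 -0.29786951  0.031     ]
len 0.16823289494277877 yaw -0.18933824554895246
org [ 0.50189445 -0.2508402 ]
pinL 58.7 -13.0
pinR 58.4 -36.7
nose tip rear 32.4 -14.2
nose tip front 50.6 -14.4
cFL 13.9 -4.3
cFR 13.3 -44.1
cRL -35.4 -3.5
cRR -36.7 -44.8
barFL 52.2 53.7
barRL -71.1 56.1
fenceR 53.3 -54.6
fenceL 54.2 3.1
earF 58.3 10.1
earR -75.5 12.4
[ 0.48453597 -0.27372455  0.02598043] -0.012741229646614309 -0.025742406887360937
[ 0.51847681 -0.27964902  0.01786081] 0.021708098209768652 -0.02517302171196729
[ 0.50136828 -0.20509584  0.037129  ] -0.009126269172486753 0.04482783857873569
[ 0.50606762 -0.22973371  0.03285834] 0.00012615482365076685 0.021514725115974964
[ 0.54206685 -0.26318307  0.03203739] 0.04177752039065691 -0.00456147960460537
```

{"fn": "step_arm", "kwargs": {"moves": [[-0.012,-0.006,0.03,0,0,-0.007,0.052],[-0.012,-0.006,0.04,0,0,0,0.052],[0,0,0.04,0.02,0,0,0.052],[0,0,0.04,0.02,0,0,0.052],[0,0,0.02,0,0,0,0.052],[0,0,0,0,0,0,0.052]]}}

```text
time: 3.2
tool_pos: [0.4499, -0.2236, 0.0572]
tool_rot: [-0.022, 0.995, -0.094, -0.002]
contact_force: [-0.6, -0.8, 0.5]
gripper_width: 0.612
```

```bash
python3 snap.py 2 wrist side
```

```text
wrist [ 0.44991352 -0.22355214  0.05718098] [-0.02223519  0.99533847 -0.09383024 -0.00167885] [-0.558723   -0.80765185  0.51295683] 0.6120774347229536 [ 0.51390821 -0.24198312  0.19892303]
side [ 0.45152133 -0.22485339  0.05977036] [-2.10307423e-02  9.95359930e-01 -9.38948663e-02  2.66086955e-04] [-0.5271053   0.40453711  0.01092452] 0.6071522979579139 [-0.11790203 -1.37790132  0.98777249]
```

View pics/wrist2.png

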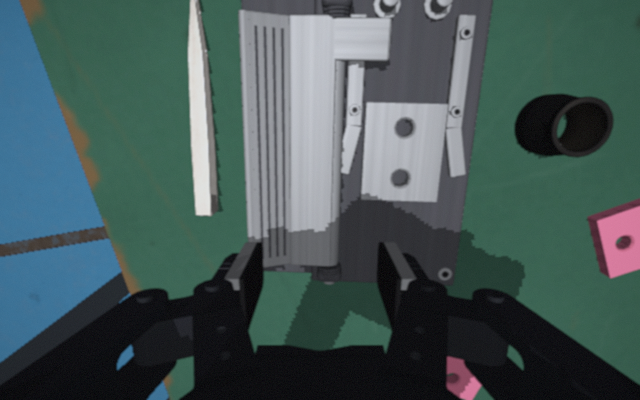

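View pics/side2.png

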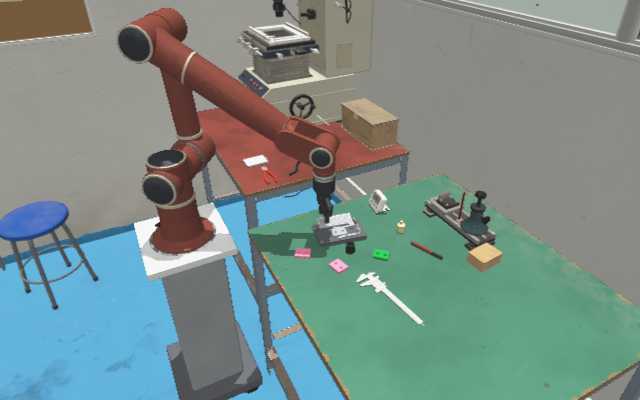

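```bash
python3 snap.py 3 wrist; python3 - <<'E'
from h import *
im,d,K,T=ld("wrist3")
c=im[0:300,180:500]; cv2.imwrite("pics/wc3.png",cv2.resize(c,None,fx=2.5,fy=2,interpolation=cv2.INTER_CUBIC)[:,:,::-1])
E
```

```text
wrist [ 0.45271718 -0.225954    0.06165159] [-0.02003811  0.99536527 -0.09403679  0.00188274] [ 0.94435674 -0.07299647  0.29166792] 0.6072034748830948 [ 0.5157646  -0.2436576   0.20390665]
```

View pics/wc3.png

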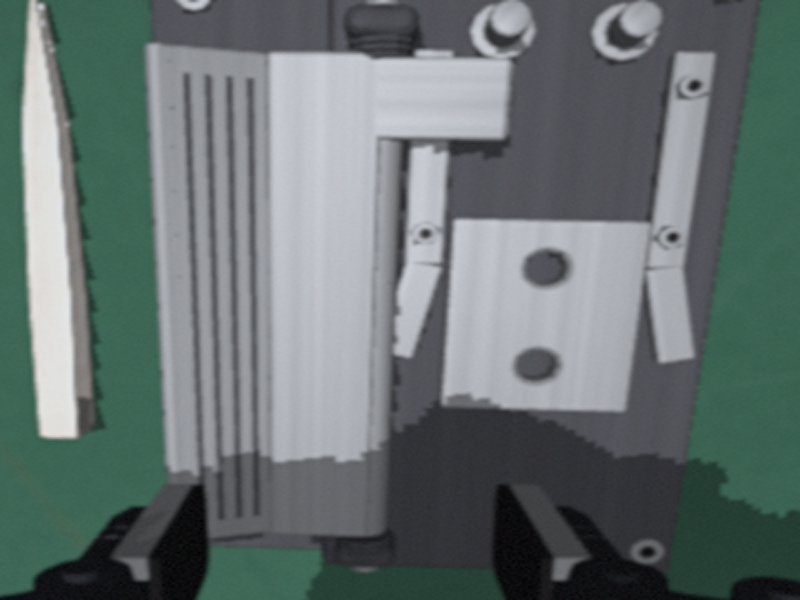

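```bash
python3 - <<'E'
from h import *
im,d,K,T=ld("wrist3")
S=np.load("pics/wrist3.npz");p=S['p'];q=S['q'];Rt=R.from_quat([q[1],q[2],q[3],q[0]]).as_matrix()
f=lambda a,b,z:onz(K,T,180+(a+.5)/2.5-.5,(b+.5)/2-.5,z)
yaw=-.197;hx=np.array([np.cos(yaw),np.sin(yaw)]);hy=np.array([-hx[1],hx[0]]);org=np.array([.5014,-.2533])
print("tool yaw",np.arctan2(Rt[1,0],Rt[0,0]),"TCP holder",(p[:2]-org)@hx,(p[:2]-org)@hy)
for nm,a,b,z in [("pinL",513,18,.031),("pinR",641,18,.031),("nose rear",507,138,.024),("cFL",453,218,.026),("cFR",650,224,.026),("cRR",625,411,.026),("cRL",442,405,.026),("fenceR in front",676,53,.023),("fenceR in corner",648,267,.023),("fenceL in front",446,145,.023),("fenceL in corn",441,264,.023),("bedFR",745,60,.018),("bedR low",665,566,.018),("bed rear",500,568,.018),("barRL",168,470,.039),("ear rear",360,540,.03),("ear fr",381,30,.03)]:
    e=f(a,b,z)[:2]-org; print(nm,(e@hx*1000).round(1),(e@hy*1000).round(1))
v,u=np.mgrid[200:300,180:460]; D=d[200:300,180:460]
pc=np.stack([(u-K[0,2])/K[0,0]*D,(v-K[1,2])/K[1,1]*D,D],-1).reshape(-1,3)
w=pc@T[:3,:3].T+T[:3,3]; t=(w-p)@Rt
m=t[(t[:,2]>-.03)&(abs(t[:,1])<.045)&(t[:,2]<.003)&(t[:,0]<.014)&(pc[:,2]>.05)]
for s in(-1,1):
    k=m[np.sign(m[:,1])==s]; print(s,k.min(0),k.max(0))
E
```

```text
tool yaw -0.18838973386764946 TCP holder -0.05309358944501006 0.01728847983934678
pinL 59.2 -10.7
pinR 59.1 -34.2
nose rear 34.0 -12.0
cFL 14.5 -1.8
cFR 13.3 -41.9
cRR -36.3 -41.5
cRL -35.3 -1.4
fenceR in front 53.6 -43.8
fenceR in corner 2.4 -43.5
fenceL in front 32.4 0.1
fenceL in corn 2.7 0.0
bedFR 53.2 -59.2
bedR low -87.3 -58.1
bed rear -89.2 -18.1
barRL -50.9 57.2
ear rear -74.7 16.2
ear fr 57.0 13.8
-1 [-0.01139953 -0.04017843 -0.02999366] [ 0.01184971 -0.02585024 -0.00233744]
1 [-0.01090153  0.02541549 -0.02999898] [ 0.01177081  0.03984705 -0.00220348]
```

{"fn": "step_arm", "kwargs": {"moves": [[-0.002,0.003,0.004,0,0,0.009,0.052],[0,0.003,0.006,0,0,0,0.052],[0,0,0.004,0,0,0,0.052],[0,0,0,0,0,0,0.052],[0,0,0,0,0,0,0.052]]}}

```text
time: 3.85
tool_pos: [0.449, -0.2316, 0.047]
tool_rot: [-0.02, 0.995, -0.099, 0.002]
contact_force: [0.3, 0.7, 0.5]
gripper_width: 0.613
```

{"fn": "step_arm", "kwargs": {"moves": [[0,0,0,0,0,0,0.052],[0,0,0,0,0,0,0.052]]}}

```text
time: 4.05
tool_pos: [0.4493, -0.2317, 0.0473]
tool_rot: [-0.02, 0.995, -0.099, 0.002]
contact_force: [0.6, 0.0, -0.0]
gripper_width: 0.606
```

{"fn": "step_arm", "kwargs": {"moves": [[0,0,0.004,0,0,0,0.052],[0,0,0.004,0,0,0,0.052],[0,0,0.002,0,0,0,0.052],[0,0,0,0,0,0,0.052],[0,0,0,0,0,0,0.052]]}}

```text
time: 4.55
tool_pos: [0.4491, -0.2311, 0.0369]
tool_rot: [-0.02, 0.995, -0.099, 0.002]
contact_force: [0.1, 0.2, -0.6]
gripper_width: 0.612
```

{"fn": "step_arm", "kwargs": {"moves": [[0,0,0.002,0,0,0,0.052],[0,0,0.002,0,0,0,0.052],[0,0,0.002,0,0,0,0.052],[0,0,0,0,0,0,0.052],[0,0,0,0,0,0,0.052]]}}

```text
time: 5.05
tool_pos: [0.4492, -0.231, 0.0311]
tool_rot: [-0.02, 0.995, -0.099, 0.002]
contact_force: [-0.3, -0.1, -0.3]
gripper_width: 0.611
```

{"fn": "step_arm", "kwargs": {"moves": [[0,0,0.002,0,0,0,0.052],[0,0,0.002,0,0,0,0.052],[0,0,0.001,0,0,0,0.052],[0,0,0,0,0,0,0.052],[0,0,0,0,0,0,0.052]]}}

```text
time: 5.55
tool_pos: [0.4496, -0.2307, 0.0264]
tool_rot: [-0.02, 0.995, -0.099, 0.002]
contact_force: [-0.6, 2.1, 4.7]
gripper_width: 0.609
```

```bash
python3 snap.py 4 wrist
```

```text
wrist [ 0.4495883  -0.23072596  0.02638908] [-0.02000416  0.99484266 -0.09941691  0.0020465 ] [-0.63596085  2.11864576  4.73638522] 0.6085478945458027 [ 0.51241197 -0.24912582  0.1686646 ]
```

View pics/wrist4.png

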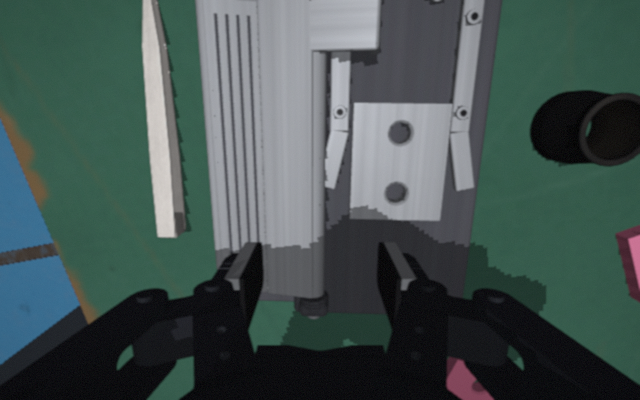

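```bash
cat > ang.py <<'E'
import sys
from h import *
n=sys.argv[1]
im,d,K,T=ld(n)
S=np.load(f"pics/{n}.npz");p=S['p'];q=S['q'];Rt=R.from_quat([q[1],q[2],q[3],q[0]]).as_matrix()
yaw=-.197;hx=np.array([np.cos(yaw),np.sin(yaw)]);hy=np.array([-hx[1],hx[0]]);org=np.array([.5014,-.2533])
v,u=np.mgrid[0:400,0:640]
w=np.stack([(u-K[0,2])/K[0,0]*d,(v-K[1,2])/K[1,1]*d,d],-1).reshape(-1,3)@T[:3,:3].T+T[:3,3]
ok=(d.reshape(-1)>.05)
X=(w[:,:2]-org)@hx*1000;Y=(w[:,:2]-org)@hy*1000;Z=w[:,2]*1000
tcp=((p[:2]-org)@hx*1000,(p[:2]-org)@hy*1000,p[2]*1000);print("TCP",np.round(tcp,1),"yaw",np.arctan2(Rt[1,0],Rt[0,0]))
x0=max(tcp[0]+16,-70)
for y in range(-10,62,4):
    m=ok&(X>x0)&(X<28)&(abs(Y-y)<2)&(Z<60); m2=ok&(X>33)&(X<49)&(abs(Y-y)<2)
    print(y,"clip z",np.median(Z[m]).round(1) if m.sum()>5 else None,m.sum(),"tongue",np.median(Z[m2]).round(1) if m2.sum()>5 else None)
mb=ok&(X>x0)&(X<28)&(Y>36)&(Y<53)&(Z>15)
a=np.polyfit(Y[mb]-44,Z[mb],1); print("bar z at 44:",a[1]-18,"slope",a[0],"-> angle",.4-np.arctan(a[0]))
mc=ok&(abs(Z-26)<1.5)&(Y<2)&(Y>-46)&(X>-50)&(X<32)&(Z>24)
mc&=(Y<-8)|(X<25)
print("coupon x",np.percentile(X[mc],[.5,99.5]),"y",np.percentile(Y[mc],[1,99]),mc.sum())
E
python3 ang.py wrist3; python3 ang.py wrist4
```

```text
TCP [-53.1  17.3  61.7] yaw -0.18838973386764946
-10 clip z 25.5 917 tongue 33.3
-6 clip z 25.5 908 tongue 33.5
-2 clip z 22.7 958 tongue 33.4
2 clip z 22.1 866 tongue 33.4
6 clip z 22.5 889 tongue 33.5
10 clip z 29.1 893 tongue 33.5
14 clip z 32.7 1010 tongue 33.5
18 clip z 33.4 1018 tongue 33.4
22 clip z 33.3 1035 tongue 33.3
26 clip z 33.3 972 tongue 33.3
30 clip z 33.2 998 tongue 33.2
34 clip z 33.0 963 tongue 33.0
38 clip z 33.2 1051 tongue 33.4
42 clip z 34.8 1088 tongue 35.0
46 clip z 36.6 1108 tongue 36.8
50 clip z 38.2 1158 tongue 38.5
54 clip z 39.6 1117 tongue 39.7
58 clip z 39.5 288 tongue 39.3
bar z at 44: 44.18731578220802 slope -4.401347446507386 -> angle 1.7473858874542478
coupon x [-35.78958175  13.84947463] y [-41.24448453  -1.76082581] 6461
TCP [-55.2  12.   26.4] yaw -0.19920513736757964
-10 clip z 25.5 1422 tongue 36.2
-6 clip z 25.5 1403 tongue 36.3
-2 clip z 22.4 1464 tongue 35.7
2 clip z 22.1 1366 tongue 35.2
6 clip z 22.6 1362 tongue 34.7
10 clip z 29.0 1585 tongue 34.0
14 clip z 32.5 1670 tongue 33.6
18 clip z 33.0 1601 tongue 32.9
22 clip z 32.3 1567 tongue 32.3
26 clip z 31.7 1555 tongue 31.6
30 clip z 31.0 1515 tongue 31.0
34 clip z 30.3 1473 tongue 30.3
38 clip z 29.6 1574 tongue 29.8
42 clip z 30.7 1633 tongue 30.8
46 clip z 31.7 1665 tongue 31.9
50 clip z 32.8 1711 tongue 33.0
54 clip z 33.7 1700 tongue 33.9
58 clip z 33.8 809 tongue 33.8
bar z at 44: 17.286061651721077 slope -0.7448322790385924 -> angle 1.040185555246408
coupon x [-35.80625474  13.90774032] y [-41.28198578  -1.83475112] 10054
```

{"fn": "step_arm", "kwargs": {"moves": [[0,0,0.002,0,0,0,0.052],[0,0,0.002,0,0,0,0.052],[0,0,0.002,0,0,0,0.052],[0,0,0,0,0,0,0.052],[0,0,0,0,0,0,0.052]]}}

```text
time: 6.1
tool_pos: [0.4497, -0.2308, 0.0208]
tool_rot: [-0.02, 0.995, -0.099, 0.002]
contact_force: [-0.6, 3.1, 8.6]
gripper_width: 0.61
```

```bash
python3 - <<'E'
s=open('ang.py').read()
i=s.index("mb=ok"); j=s.index("mc=ok")
s=s[:i]+'''mb=ok&(X>x0)&(X<28)&(Y>18)&(Y<34)&(Z>15)
a=np.polyfit(Y[mb]-44,Z[mb],1); print("angle",-np.arctan(a[0]))
mb=ok&(X>x0)&(X<28)&(abs(Y-44)<2); print("bar above bed",np.median(Z[mb])-18)
'''+s[j:]
s=s.replace("for y in range(-10,62,4)","for y in range(-10,62,4) if len(sys.argv)>2 else []")
open('ang.py','w').write(s)
E
python3 snap.py 5 wrist; python3 ang.py wrist4; python3 ang.py wrist5
```

```text
wrist [ 0.44969579 -0.23076615  0.02084282] [-0.01983288  0.99485362 -0.09934201  0.00202354] [-0.60890791  3.09712651  8.62567513] 0.6096727791700493 [ 0.51254005 -0.24910269  0.16310391]
TCP [-55.2  12.   26.4] yaw -0.19920513736757964
angle -0.5106599074110959
bar above bed 13.200552068138403
coupon x [-35.80625474  13.90774032] y [-41.28198578  -1.83475112] 10054
TCP [-55.1  12.   20.8] yaw -0.19905368241384086
angle -0.4479340469075723
bar above bed 7.65426553344194
coupon x [-36.0544684   13.87017974] y [-41.25254614  -1.83209175] 10849
```

{"fn": "step_arm", "kwargs": {"moves": [[0,0,0.001,0,0,0,0.052],[0,0,0.0012,0,0,0,0.052],[0,0,0,0,0,0,0.052],[0,0,0,0,0,0,0.052]]}}

```text
time: 6.55
tool_pos: [0.4497, -0.2309, 0.0191]
tool_rot: [-0.02, 0.995, -0.099, 0.002]
contact_force: [-3.1, 2.2, 9.7]
gripper_width: 0.608
```

```bash
python3 snap.py 6 wrist;  python3 ang.py wrist6 v; python3 - <<'E'
from h import *
im,d,K,T=ld("wrist6")
c=im[0:300,180:500]; cv2.imwrite("pics/wc6.png",cv2.resize(c,None,fx=2.5,fy=2,interpolation=cv2.INTER_CUBIC)[:,:,::-1])
E
```

```text
wrist [ 0.44971756 -0.23092154  0.01906655] [-0.01961825  0.99486655 -0.09925694  0.00192993] [-3.1485899   2.2210887   9.72340813] 0.6084754639979902 [ 0.51258539 -0.24920631  0.16130298]
TCP [-55.1  11.8  19.1] yaw -0.19887898998826348
-10 clip z 25.5 1561 tongue 35.1
-6 clip z 25.5 1535 tongue 41.7
-2 clip z 22.0 1617 tongue 40.6
2 clip z 22.1 1504 tongue 38.9
6 clip z 22.6 1534 tongue 37.3
10 clip z 29.2 1770 tongue 35.7
14 clip z 32.3 1789 tongue 34.0
18 clip z 32.4 1755 tongue 32.4
22 clip z 30.7 1645 tongue 30.6
26 clip z 28.9 1568 tongue 28.8
30 clip z 27.2 1502 tongue 27.0
34 clip z 25.4 1414 tongue 25.3
38 clip z 23.6 1524 tongue 23.7
42 clip z 23.6 1534 tongue 23.7
46 clip z 23.7 1546 tongue 23.8
50 clip z 23.7 1537 tongue 23.7
54 clip z 23.6 1461 tongue 23.6
58 clip z 23.1 643 tongue 23.0
angle -0.4079656895943913
bar above bed 5.66777189579625
coupon x [-39.87361615  13.85277758] y [-41.23399866  -1.81968678] 11105
```

View pics/wc6.png

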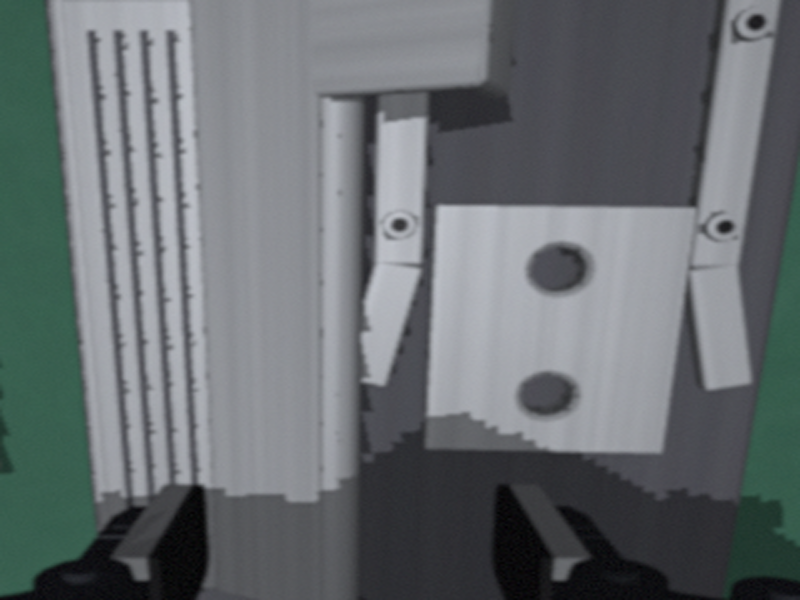

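{"fn": "step_arm", "kwargs": {"moves": [[0,0,0.001,0,0,0,0.052],[0.002,0,0,0,0,0,0.052],[0.002,0,0,0,0,0,0.052],[0.002,0,0,0,0,0,0.052],[0.002,0,0,0,0,0,0.052],[0.002,0,0,0,0,0,0.052],[0.002,0,0,0,0,0,0.052],[0,0,0,0,0,0,0.052]]}}

```text
time: 7.4
tool_pos: [0.4596, -0.2327, 0.0173]
tool_rot: [-0.02, 0.995, -0.099, -0.001]
contact_force: [-8.2, 2.9, 11.4]
gripper_width: 0.607
```

```bash
python3 snap.py 7 wrist;  python3 ang.py wrist7
```

```text
wrist [ 0.45962502 -0.23269754  0.01729958] [-2.01434346e-02  9.94904081e-01 -9.87912878e-02 -6.27190740e-04] [-8.24095398  2.86340343 11.40042381] 0.6067607651196264 [ 0.52321843 -0.25111442  0.15918906]
TCP [-45.   12.   17.3] yaw -0.1978412281162436
angle -0.4376131224105351
bar above bed 3.6334773892987045
coupon x [-36.60713724  15.78512777] y [-41.42662691  -1.94238368] 10961
```

View pics/wrist7.png

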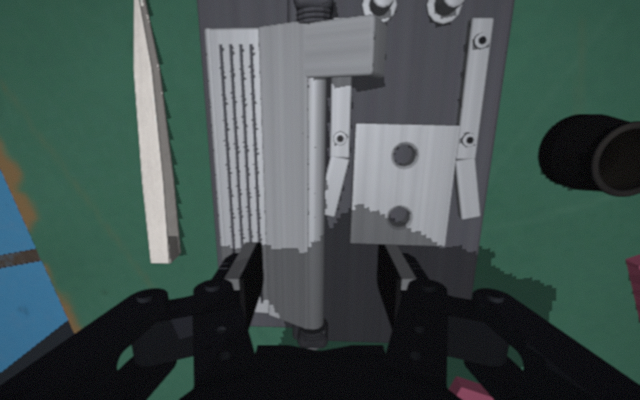

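{"fn": "step_arm", "kwargs": {"moves": [[0.003,0,-0.0005,0,0,0,0.052],[0.003,0,0,0,0,0,0.052],[0.003,0,0,0,0,0,0.052],[0.003,0,0,0,0,0,0.052],[0.003,0,0,0,0,0,0.052],[0.003,0,0,0,0,0,0.052],[0.002,0,0,0,0,0,0.052],[0,0,0,0,0,0,0.052]]}}

```text
time: 8.25
tool_pos: [0.4793, -0.2366, 0.0177]
tool_rot: [-0.02, 0.995, -0.099, -0.001]
contact_force: [-7.8, 1.6, 10.6]
gripper_width: 0.611
```

```bash
python3 snap.py 8 wrist;  python3 ang.py wrist8
```

```text
wrist [ 0.4792592  -0.23663379  0.01767676] [-2.01971216e-02  9.94895783e-01 -9.88643300e-02 -5.49099303e-04] [-7.76607425  1.5753107  10.62887979] 0.6110867354483411 [ 0.54284139 -0.25505682  0.15959842]
TCP [-25.   12.   17.7] yaw -0.19799079220321064
angle -0.3556351612424954
bar above bed 4.0382435247036526
coupon x [-17.93214535  31.93130785] y [-42.20187604  -2.33900671] 9700
```

View pics/wrist8.png

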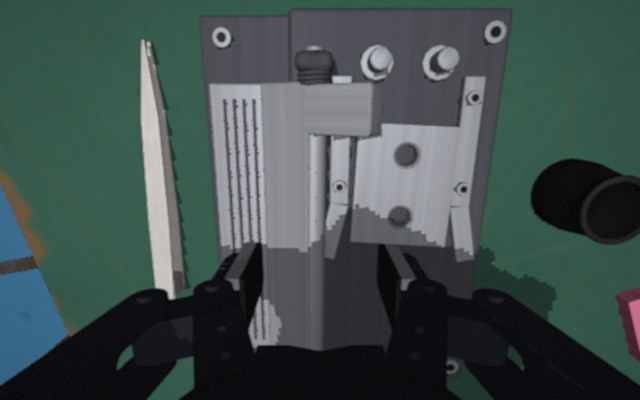

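{"fn": "step_arm", "kwargs": {"moves": [[0.003,0,0,0,0,0,0.052],[0.003,0,0,0,0,0,0.052],[0.003,0,0,0,0,0,0.052],[0.002,0,0,0,0,0,0.052],[0.002,0,0,0,0,0,0.052],[0.002,0,0,0,0,0,0.052],[0.001,0,0,0,0,0,0.052],[0,0,0,0,0,0,0.052]]}}

```text
time: 9.1
tool_pos: [0.4948, -0.2398, 0.0177]
tool_rot: [-0.02, 0.995, -0.099, -0.001]
contact_force: [-6.1, 2.5, 10.7]
gripper_width: 0.611
```

```bash
sed -i 's/(X<32)&(Z>24)/(X<62)\&(Z>24)/; s/mc&=.*/mc\&=(Y<-18)\&(X>-7-0)/' ang.py; python3 snap.py 9 wrist;  python3 ang.py wrist9
```

```text
wrist [ 0.49483785 -0.23979263  0.01770378] [-2.01741765e-02  9.94894978e-01 -9.88769083e-02 -5.85173573e-04] [-6.12806303  2.46613106 10.72267965] 0.6112505588429186 [ 0.55843349 -0.2582171   0.15960959]
TCP [-9.1 12.  17.7] yaw -0.1980147679769378
angle -0.1073315778279278
bar above bed 4.022824301385274
coupon x [ 1.54016657 56.4678545 ] y [-42.89143887 -18.23915579] 6446
```

View pics/wrist9.png

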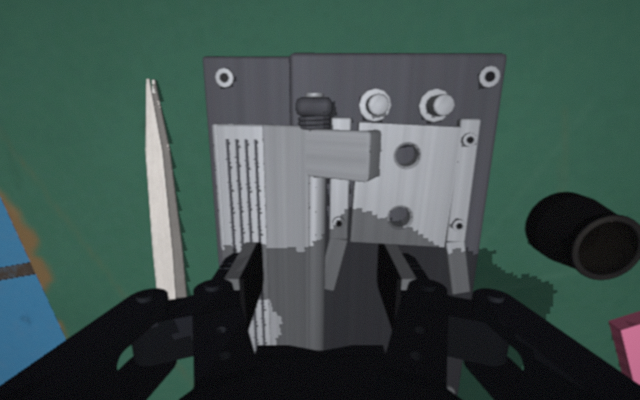

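{"fn": "step_arm", "kwargs": {"moves": [[0.001,0,0,0,0,0,0.052],[0.001,0,0,0,0,0,0.052],[0,0,0,0,0,0,0.052]]}}

```text
time: 9.45
tool_pos: [0.4968, -0.2401, 0.0177]
tool_rot: [-0.02, 0.995, -0.099, -0.001]
contact_force: [-7.5, 3.0, 10.2]
gripper_width: 0.607
```

{"fn": "step_arm", "kwargs": {"moves": [[0.001,0,0,0,0,0,0.052],[0,0,0,0,0,0,0.052],[0,0,0,0,0,0,0.052]]}}

```text
time: 9.75
tool_pos: [0.4975, -0.2403, 0.0177]
tool_rot: [-0.02, 0.995, -0.099, -0.001]
contact_force: [-7.9, 2.7, 12.1]
gripper_width: 0.609
```

{"fn": "step_arm", "kwargs": {"moves": [[0.001,0,0,0,0,0,0.052],[0,0,0,0,0,0,0.052],[0,0,0,0,0,0,0.052]]}}

```text
time: 10.05
tool_pos: [0.4979, -0.2404, 0.0176]
tool_rot: [-0.02, 0.995, -0.099, -0.002]
contact_force: [-11.3, 2.5, 14.5]
gripper_width: 0.608
```

{"fn": "step_arm", "kwargs": {"moves": [[0.0008,0,0,0,0,0,0.052],[0,0,0,0,0,0,0.052],[0,0,0,0,0,0,0.052]]}}

```text
time: 10.35
tool_pos: [0.4981, -0.2404, 0.0174]
tool_rot: [-0.02, 0.995, -0.099, -0.002]
contact_force: [-11.8, 3.7, 13.5]
gripper_width: 0.604
```

```bash
python3 snap.py 10 wrist;  python3 ang.py wrist10; python3 - <<'E'
from h import *
im,d,K,T=ld("wrist10")
c=im[40:300,180:500]; cv2.imwrite("pics/wc10.png",cv2.resize(c,None,fx=2.5,fy=2.3,interpolation=cv2.INTER_CUBIC)[:,:,::-1])
E
```

```text
wrist [ 0.49808226 -0.24044744  0.01743031] [-0.02048217  0.99487941 -0.098942   -0.00243517] [-11.78745829   3.69042025  13.53385897] 0.6041030587332771 [ 0.56218274 -0.25901849  0.15910548]
TCP [-5.8 12.  17.4] yaw -0.1980713353121753
angle 0.010038887091619512
bar above bed 3.6540282553410997
coupon x [ 4.59467439 56.53057621] y [-42.8886021  -18.21447465] 6495
```

View pics/wc10.png

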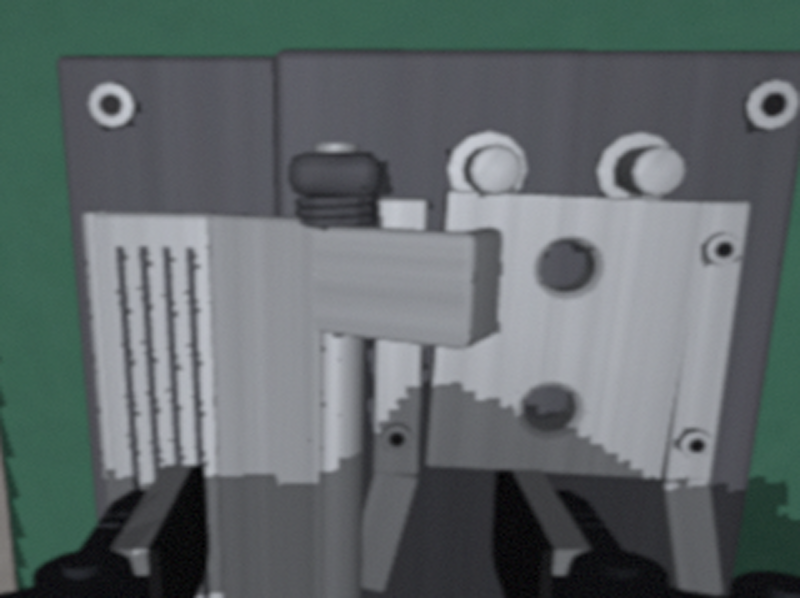

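```bash
python3 - <<'E'
from h import *
im,d,K,T=ld("wrist10")
f=lambda a,b,z:onz(K,T,180+(a+.5)/2.5-.5,40+(b+.5)/2.3-.5,z)
yaw=-.197;hx=np.array([np.cos(yaw),np.sin(yaw)]);hy=np.array([-hx[1],hx[0]]);org=np.array([.5014,-.2533])
for nm,a,b,z in [("bedF1",285,52,.018),("bedF2",790,52,.018),("pinLtop",495,168,.031),("pinRtop",658,170,.031),("cF L",450,194,.026),("cF mid",560,197,.026),("cF R",700,201,.026),("cRL",430,466,.026),("cRR",660,481,.026),("sideL front",447,210,.026),("sideR rear",668,470,.026),("sideR front",690,220,.026)]:
    e=f(a,b,z)[:2]-org; print(nm,(e@hx*1000).round(1),(e@hy*1000).round(1))
E
```

```text
bedF1 78.9 22.2
bedF2 78.4 -56.4
pinLtop 59.7 -10.1
pinRtop 59.3 -34.0
cF L 55.4 -4.0
cF mid 54.9 -21.0
cF R 54.2 -42.4
cRL 5.9 -2.0
cRR 3.5 -41.2
sideL front 52.7 -3.6
sideR rear 5.7 -42.3
sideR front 51.1 -41.2
```

{"fn": "step_arm", "kwargs": {"moves": [[0.0007,0,0,0,0,0,0.052],[0.0007,0,0,0,0,0,0.052],[0,0,0,0,0,0,0.052],[0,0,0,0,0,0,0.052]]}}

```text
time: 10.8
tool_pos: [0.4983, -0.2405, 0.0173]
tool_rot: [-0.021, 0.995, -0.099, -0.004]
contact_force: [-16.7, 4.1, 16.9]
gripper_width: 0.608
```

```bash
python3 snap.py 11 wrist;  python3 ang.py wrist11; python3 - <<'E'
from h import *
im,d,K,T=ld("wrist11")
c=im[100:260,300:500]; cv2.imwrite("pics/wc11.png",cv2.resize(c,None,fx=4,fy=3.7,interpolation=cv2.INTER_CUBIC)[:,:,::-1])
E
```

```text
wrist [ 0.49827864 -0.24046765  0.01731072] [-0.02078631  0.99486444 -0.09897698 -0.00402881] [-16.74485669   4.05798851  16.92313313] 0.6080020474616566 [ 0.56282036 -0.25918757  0.15878538]
TCP [-5.6 12.  17.3] yaw -0.19807705187983451
angle 0.031973968630579254
bar above bed 3.4985947743258343
coupon x [ 4.62904859 56.61170511] y [-42.97023429 -18.24492577] 6481
```

View pics/wc11.png

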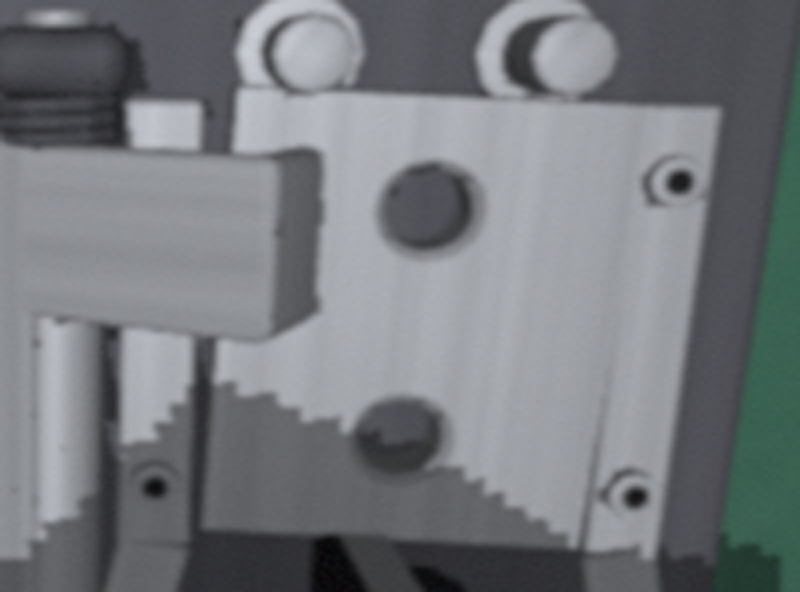

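```bash
python3 - <<'E'
from h import *
yaw=-.197;hx=np.array([np.cos(yaw),np.sin(yaw)]);hy=np.array([-hx[1],hx[0]]);org=np.array([.5014,-.2533])
def H(f,l):
    o={}
    for nm,a,b,z in l:
        e=f(a,b,z)[:2]-org; o[nm]=np.array([e@hx*1000,e@hy*1000]); print(nm,o[nm].round(1))
im,d,K,T=ld("wrist11")
f=lambda a,b,z:onz(K,T,300+(a+.5)/4-.5,100+(b+.5)/3.7-.5,z)
H(f,[("hole F",431,207,.026),("hole R",404,436,.026),("screwRf",680,183,.023),("screwRr",635,496,.023),("fenceL f",204,120,.023),("fenceL r",190,530,.023),("fenceRf",720,110,.023),("cFL",238,90,.026),("cL r",202,528,.026),("cR rear",583,548,.026),("crack",607,410,.026),("cR front?",640,105,.026),("pinL",313,52,.031),("pinR",575,55,.031)])
print()
im,d,K,T=ld("wrist6")
f=lambda a,b,z:onz(K,T,180+(a+.5)/2.5-.5,(b+.5)/2-.5,z)
H(f,[("hole F",560,270,.026),("hole R",548,395,.026),("screwRf",757,23,.023),("screwRr",722,227,.023)])
E
```

```text
hole F [ 43.5 -23.1]
hole R [ 17.7 -22.1]
screwRf [ 45.7 -48.3]
screwRr [  9.6 -47.8]
fenceL f [52.4 -0.6]
fenceL r [ 4.7 -0.2]
fenceRf [ 53.5 -51.2]
cFL [55.7 -3.7]
cL r [ 6.2 -1.4]
cR rear [  4.3 -41.8]
crack [ 20.9 -42.6]
cR front? [ 54.2 -42.3]
pinL [ 59.6 -10.1]
pinR [ 59.3 -34.1]

hole F [  1.8 -21.8]
hole R [-23.8 -21.5]
screwRf [ 46.3 -48.4]
screwRr [ 10.  -47.4]
```

{"fn": "step_arm", "kwargs": {"moves": [[-0.002,0,0,0,0,0,0.052],[-0.003,0,0,0,0,0,0.052],[-0.003,0,0,0,0,0,0.052],[0,0,0,0,0,0,0.052],[0,0,0,0,0,0,0.052]]}}

```text
time: 11.35
tool_pos: [0.4974, -0.2404, 0.0198]
tool_rot: [-0.019, 0.995, -0.1, 0.005]
contact_force: [3.8, 3.8, 8.0]
gripper_width: 0.608
```

```bash
python3 snap.py 12 wrist;  python3 ang.py wrist12; python3 - <<'E'
from h import *
im,d,K,T=ld("wrist12")
c=im[80:280,300:500]; cv2.imwrite("pics/wc12.png",cv2.resize(c,None,fx=4,fy=3,interpolation=cv2.INTER_CUBIC)[:,:,::-1])
E
```

```text
wrist [ 0.49740118 -0.24038037  0.0197824 ] [-0.01940198  0.99479935 -0.09986106  0.00505735] [3.77404425 3.80106769 8.03906022] 0.6080524006715659 [ 0.5593871  -0.25857655  0.16243996]
TCP [-6.5 11.9 19.8] yaw -0.2002185164217542
angle 0.1363916505607694
bar above bed 6.376512878200334
coupon x [ 4.55027363 56.729918  ] y [-42.82475001 -18.27153993] 6247
```

View pics/wc12.png

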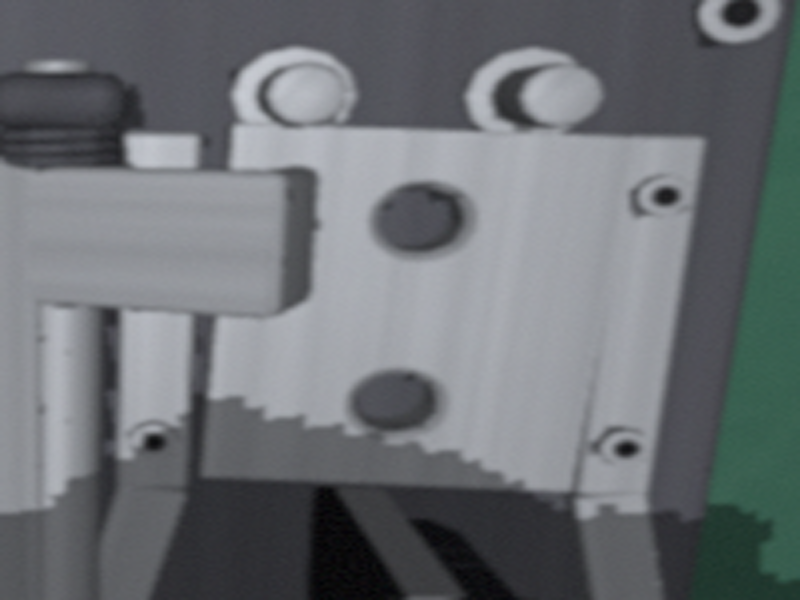

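{"fn": "step_arm", "kwargs": {"moves": [[-0.002,0,0,0,0,0,0.052],[-0.002,0,0,0,0,0,0.052],[0,0,0,0,0,0,0.052],[0,0,0,0,0,0,0.052]]}}

```text
time: 11.8
tool_pos: [0.4944, -0.2406, 0.0204]
tool_rot: [-0.018, 0.995, -0.1, 0.006]
contact_force: [4.8, 1.2, 8.8]
gripper_width: 0.609
```

{"fn": "step_arm", "kwargs": {"moves": [[-0.002,0,0,0,0,0,0.052],[-0.002,0,0,0,0,0,0.052],[0,0,0,0,0,0,0.052]]}}

```text
time: 12.1
tool_pos: [0.4908, -0.2404, 0.0207]
tool_rot: [-0.018, 0.995, -0.1, 0.007]
contact_force: [4.4, -0.5, 8.6]
gripper_width: 0.606
```

```bash
python3 snap.py 13 wrist;  python3 ang.py wrist13
```

```text
wrist [ 0.49075183 -0.24038374  0.02069682] [-0.01778892  0.99481041 -0.09994939  0.00677672] [ 4.4346107  -0.47411805  8.55239695] 0.6063326060206924 [ 0.55226704 -0.25808808  0.16357871]
TCP [-13.   10.6  20.7] yaw -0.20045200670527286
angle 0.48533783452378587
bar above bed 7.357094940746311
coupon x [ 4.6293067  55.84951715] y [-42.92838137 -18.30522297] 6341
```

View pics/wrist13.png

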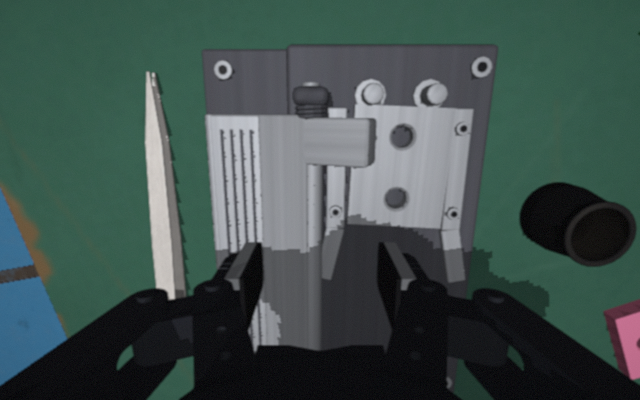

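{"fn": "step_arm", "kwargs": {"moves": [[0,0,-0.002,0,0,0,0.052],[0,0,-0.003,0,0,0,0.052],[0,0,-0.004,0,0,0,0.052],[0,0,-0.005,0,0,0,0.052],[0,0,-0.01,0,0,0,0.052],[0,0,-0.02,0,0,0,0.052],[0,0,-0.03,0,0,0,0.052],[0,0,-0.03,0,0,0,0.052]]}}

```text
time: 12.95
tool_pos: [0.4853, -0.2418, 0.122]
tool_rot: [-0.02, 0.995, -0.099, 0.001]
contact_force: [0.3, -0.2, -0.2]
gripper_width: 0.613
```

{"fn": "step_arm", "kwargs": {"moves": [[-0.02,0,-0.03,0,0,0,0.052],[-0.02,0,-0.02,0,0,0,0.052],[0,0,0,0,0,0,0.052],[0,0,0,0,0,0,0.052],[0,0,0,0,0,0,0.052],[0,0,0,0,0,0,0.052]]}}

```text
time: 13.55
tool_pos: [0.4461, -0.2356, 0.1695]
tool_rot: [-0.021, 0.995, -0.099, 0.001]
contact_force: [0.5, -0.5, -0.2]
gripper_width: 0.611
```

```bash
python3 snap.py 14 wrist top;  python3 ang.py wrist14 v; python3 - <<'E'
from h import *
im,d,K,T=ld("wrist14")
c=im[30:230,220:420]; cv2.imwrite("pics/wc14.png",cv2.resize(c,None,fx=4,fy=3,interpolation=cv2.INTER_CUBIC)[:,:,::-1])
E
```

```text
wrist [ 0.44614724 -0.23563488  0.16951959] [-2.07104892e-02  9.94841118e-01 -9.93072252e-02  5.47401669e-04] [ 0.53326361 -0.53209453 -0.15042016] 0.6112070362933186 [ 0.50938903 -0.25425146  0.31156705]
top [ 0.44621227 -0.2356796   0.16968532] [-2.06711186e-02  9.94842005e-01 -9.93062074e-02  6.05949036e-04] [ 0.08061579 -0.04774348  0.65831761] 0.6059780127421754 [ 0.43673242 -0.09354807  1.69703255]
TCP [-57.6   6.5 169.5] yaw -0.19892270983017135
-10 clip z 18.4 387 tongue 34.8
-6 clip z 18.3 397 tongue 38.7
-2 clip z 18.0 375 tongue 37.9
2 clip z 21.6 414 tongue 36.7
6 clip z 22.3 338 tongue 35.7
10 clip z 28.1 486 tongue 34.7
14 clip z 32.4 401 tongue 33.7
18 clip z 32.7 406 tongue 32.7
22 clip z 31.6 413 tongue 31.6
26 clip z 30.5 392 tongue 30.2
30 clip z 29.4 397 tongue 29.3
34 clip z 28.3 388 tongue 28.1
38 clip z 27.0 394 tongue 27.1
42 clip z 27.5 406 tongue 27.8
46 clip z 28.1 409 tongue 28.3
50 clip z 28.7 418 tongue 28.9
54 clip z 29.2 404 tongue 29.3
58 clip z 29.2 258 tongue 28.9
angle 1.3655274784949536
bar above bed 9.807429738520877
coupon x [ 4.71677852 55.54756814] y [-42.90058884 -18.25783663] 1717
```

View pics/wc14.png

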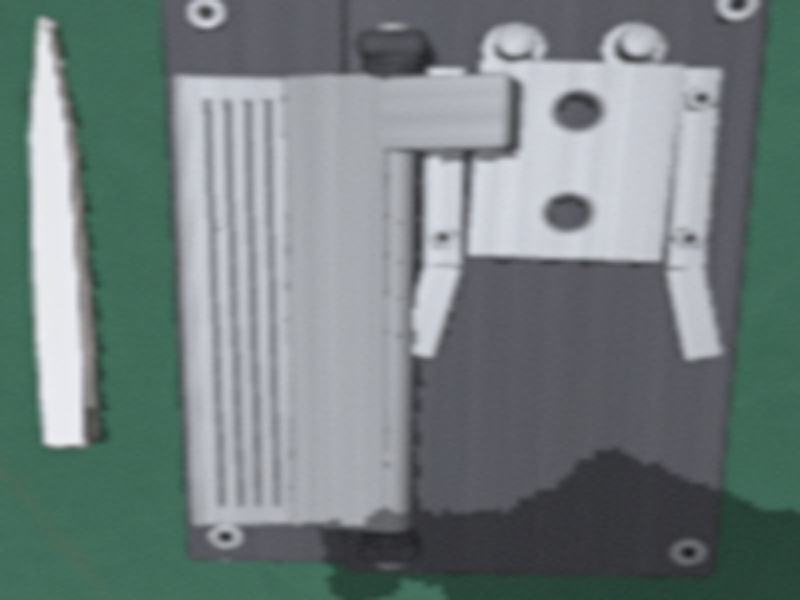

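View pics/wrist14.png

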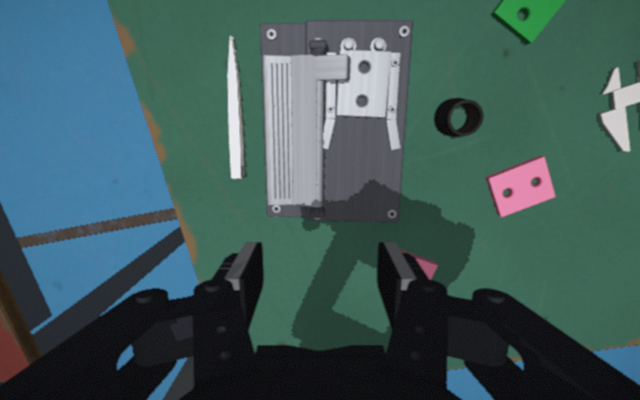

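```bash
python3 - <<'E'
from plant import *
print(job_done(), state()['contact_force'])
E
```

```text
the job is handed in; nothing more can be done
the job is handed in; nothing more can be done
```

The coupon is loaded, home against the stop pins and clamped by the tongue, and I handed the job in at about 13.7 s of the 48 s allowed. job_done gives no verdict.

I pressed the thumb bar with the left fingertip to about 0.4–0.46 rad. With the bar held there, the right fingertip pushed the coupon about 41 mm under the tongue, until the force rose against the pins. Then I backed the fingertip off the coupon, let the bar come up and raised the hand clear.

**Last checks (wrist camera depth):**
- **Coupon position:** the top runs from holder x of about 5 to 55 mm, so its centre is at about 30 mm. The y value was about -22.5 mm, measured before release.
- **Clip:** the bar stands 9.8 mm above the bed, which is a clip angle of about 0.265 rad. That fits the tongue resting on the seated coupon. I could not measure the clamp force itself.
- **Robot:** wrist force is about zero, with the hand about 15 cm above the holder.
- **Bystanders:** none was touched during the job. The tweezers and loupe look unmoved; I did not measure any of them.

**What was not ideal:**
- **Skew:** the coupon seated slightly skewed, by about 0.03 rad measured before release. The limit is 0.08 and the channel allows at most about 0.06.
- **Backing off:** the fingertip stuck on the bar at first. The hand rose about 2 mm and pitched slightly, but the coupon stayed home. The bar still read about 0.375 rad in the first frame after that.
- **Angle fit:** my automatic clip-angle fit gave unusable numbers. The angles here come from the bar height and from depth readings taken by hand.

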